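# Run a viewer chassis out to its lock and return it

## Task

The chassis of the bench viewer with the blue front has just been refitted and stands a little open; check its slides. Pull it out by its handle until it locks and let go of it, then press the red release button on top of that viewer and push the chassis fully home. Leave the viewer with the yellow front shut.

Things in the scene. Friction and masses are not known exactly. Their poses are not given: they have to be found in the camera images.
- viewer_blue: White case, 150 mm deep, 140 wide, 80 high, fixed to the bench, with a blue front panel. Origin: bench level, middle of the case's front edge. x points into the case (the chassis slides out along -x, home along +x), y to its left side seen from the robot, z up. The chassis slides drag with about 2 N; the last 15 mm before the lock also compress a kick-off spring (4 to 8 N)
- handle_blue (a point): Grip point, 50 mm above the bench, on the handle of the blue front panel; moves with the chassis. The handle is a dark steel D: an upright round bar 12 mm thick, from 18 to 76 mm above the bench, with a leg to the panel at top and bottom. The point lies on the bar's axis, 42 mm before the panel (at home: x = -50 mm, y = 0 of viewer_blue). Axes as those of viewer_blue
- button_blue (a point): Centre of the top of the red round release button, 26 mm across, on the blue viewer's roof: 32 mm behind the front edge, 45 mm right of the middle (x = 32, y = -45 mm of viewer_blue). Top 92 mm above the bench, 12 mm above the roof. Sinks up to 9 mm against a spring (2 to 6 N); the lock lets go after about 6 mm. It dips as the catch passes and springs up when locked and on the way home
- chassis_blue (a joint): How far the blue chassis stands out, m. 0: home, front panel against the case. It locks when pulled past about 0.103 and then rests at about 0.1; end stop at 0.112, so pull to about 0.107. Let go short of that, it is not locked. When the release is pressed the locked chassis jumps back about 20 mm by itself; it is then free to be pushed home by the handle
- chassis_yellow (a joint): The same for a second viewer, alike but for its yellow front panel. It starts fully home (0)

How it is judged (in metres and radians):
On the way, in this order (a step that is already met when the one before it is completed fails the run):
1. the blue chassis is pulled out, locked (its button sprung up), and let go of (value of joint chassis_blue above 0.095 m and height (world z) of button_blue above 0.0895 m and contact force between the fingers and anything else below 0.5 N), for 0.3 s.
2. the blue viewer's release button is pressed and the chassis comes off its lock (height (world z) of button_blue below 0.088 m and value of joint chassis_blue below 0.096 m).
At the end, for the whole second after the job is handed in: the blue chassis is fully home, within 8 mm, and so is the yellow one (value of joint each of chassis_blue, chassis_yellow below 0.008 m); the robot touches nothing.
It fails at once if the yellow chassis is pulled out more than 15 mm (value of joint chassis_yellow above 0.015 m).
It also fails if it takes over 48 s, if anything falls off the work surface, if the arm or the gripper's body presses on something with over 40 N, if the wrist force passes 120 N, or if a joint passes its speed limit or range.

## Robot

A 7-joint arm with a two-finger parallel gripper is mounted at the origin on a cart in front of the work surface, level with it; the furniture and walls round the work are solid. World frame = base frame: x ahead of the robot, y to its left, z up, the work surface at z = 0. Lengths are in mm, angles in rad, forces in N, time in s.
With the tool pointing down it reaches from about 400 to 875 mm from the base axis. Payload 4.4 kg.
Tool frame: the origin (TCP) lies midway between the tips of the shut fingers; the grasp point (between the pads) lies 19 mm behind it (ctrl.pinch_z is the distance from the TCP to the grasp point, in mm); z points along the fingers, y is the line along which they close (so a half turn about z gives the same grasp; the last joint's range is limited). The gripper opens to 85 mm and grips with 20 to 120 N. Pads are 22 mm wide; open, the fingers measure 114 mm over their backs; the gripper's body (76 mm by 85 mm) begins 54 mm behind the grasp point. The pads swing forward as they close: fully open they stand 13 mm farther back than shut.
Start: joints at [1.138, 0.628, 0.038, 1.517, -0.027, 0.996, -0.02], TCP at [233.138, -606.766, 231.313] pointing down, gripper open.
Joint ranges: [-3.06, 3.06], [-0.37, 2.12], [-1.25, 1.32], [0.18, 2.47], [-1.1, 4.24], [0.23, 1.98], [-2.94, 2.94]. Speed limits (rad/s): [2.57, 2.57, 3.14, 3.14, 3.14, 3.14, 3.14].

## Interface

Orientations are given as [roll, pitch, yaw] about the fixed x, y, z axes, in that order (R = Rz(yaw) Ry(pitch) Rx(roll)).
In Python, from cell import read_state, cams, order, ctrl gives the robot as it stands.
- The arm moves only by the tool move_arm, never from a script. Its argument "targets" is text: rows parted by semicolons, each of 7 numbers parted by spaces: the gripper's target within -1 to 1 (fully open at 1, half-way at 0, shut at -1), then the shift along the tool's x, y, z in cm, then the turn, a rotation vector about the tool's x, y, z in degrees. A call has 1 to 5 rows; each row shifts and turns the commanded pose from where the row before left it, along the tool's axes as they then stand; what a row does not reach is not made up. A row lasts 1/12 s, in which the tool goes at most 41.7 mm and 7.16 degrees, less where a joint would pass 70% of its speed; a pose out of reach is approached as far as the arm can. A call with a gripper value outside its range is refused whole. The fingers move at their own pace and stop on an object; the grip force is fixed at half the most. Time passes only in rows, so rows that do not move let the fingers close. It gives the time, the measured TCP pose, the force, the opening and the grip force at its end, in the units of the state.
- read_state(): the state, without advancing time (a new reading comes with each control period).
- cams.get_image(name): name is "side" or "top" or "wrist"; returns a dict with "color" (384x512x3 uint8, red, green, blue), "fovy" (degrees; the focal length in pixels is half the picture's height over the tangent of half this angle, whatever the lens; pixels are square), "cx", "cy" (the principal point, pixels), "rvec" (rotation vector, rad) and "tvec" (3), from world to camera coordinates, as OpenCV has them. Camera axes: x right, y down, z forward; pixel columns grow to the right and rows downward; lengths in mm; the calibration is good to about 2 mm. A picture is of the moment at which its call begins. There is no depth.
- order.finish_job(): hands the job in; it is judged then, once.
The state is a dict: "clock": time; "qpos": joint angles; "qd": joint speeds; "tau": joint torques, N m; "eef_pos": TCP position; "tool_rot": TCP orientation; "force": force on the tool from outside, world axes, zero at the start; "torque": the same for the moment, N m; "width": finger opening in mm; "gripper_force": force on a finger pad.
Only numpy, scipy, OpenCV 4.12 (cv2) and the standard library are available. Lean on these libraries where they do the work, as an engineer would, in place of code of your own. Each camera call takes 0.05 s, during which the arm holds its last target. There are 200 camera calls.

## Working session

There is one attempt and no reset: what is moved stays moved. The work goes in short steps, Python scripts to look and compute and a tool call to move; the robot and the scene stay as the last step left them, time stands still between calls to the robot, and variables do not carry over. Pictures are saved under pics/ and viewed, at most 10 in all, crops included, and the job is handed in when it is done.

Besides the shell and the picture viewer there is one more tool, called after "Emit:" in YAML: its name, and indented under it one key for each argument. move_arm: Moves the arm, as the interface text tells. Its arguments: {"type":"object","properties":{"targets":{"type":"string"}},"required":["targets"]}

```bash
ls; mkdir -p pics
python3 - <<'E'
from cell import read_state, cams, order, ctrl
import cv2, numpy as np, pickle
s=read_state(); print(s, ctrl.pinch_z)
d={}
for n in ["side","top"]:
    i=cams.get_image(n); d[n]=i
    print(n,{k:v for k,v in i.items() if k!='color'})
pickle.dump(d,open('d0.pkl','wb'))
cv2.imwrite('pics/a_side.png',d['side']['color'][:,:,::-1]);cv2.imwrite('pics/a_top.png',d['top']['color'][:,:,::-1])
E
```

```text
pics
{'clock': 0.0, 'qpos': array([ 1.13822381,  0.62930495,  0.03845407,  1.51834457, -0.02698408,
        0.99633082, -0.02002114]), 'qd': array([ 0.00017127, -0.00040353, -0.00083251, -0.00059432, -0.00049229,
       -0.00042654,  0.00105061]), 'tau': array([-1.52585944e-03, -5.63413095e+01,  1.22581422e+00, -1.93448031e+01,
        1.09946533e-02,  1.05051047e-02,  6.39100293e-06]), 'eef_pos': array([ 232.88753697, -606.18394984,  230.42350962]), 'tool_rot': array([-3.13972377e+00,  4.27864417e-05,  3.66750805e-01]), 'force': array([1.14894547, 0.78212006, 0.66404976]), 'torque': array([ 0.02682926, -0.02170376, -0.02085105]), 'gripper_force': 0.0, 'width': 85.54983411654982} 18.700000000000003
side {'fovy': 43.31322834137015, 'cx': 254.17249724920683, 'cy': 191.7318409370002, 'rvec': array([ 0.19807821, -2.73811912,  1.42066532]), 'tvec': array([610.89875473, 139.33252071, 922.45191492])}
top {'fovy': 56.66877535576408, 'cx': 254.56314742236418, 'cy': 186.34399954031795, 'rvec': array([ 2.15073168, -2.12376901,  0.19798855]), 'tvec': array([-28.67676049, 595.1929073 , 814.09372857])}
```

View pics/a_side.png

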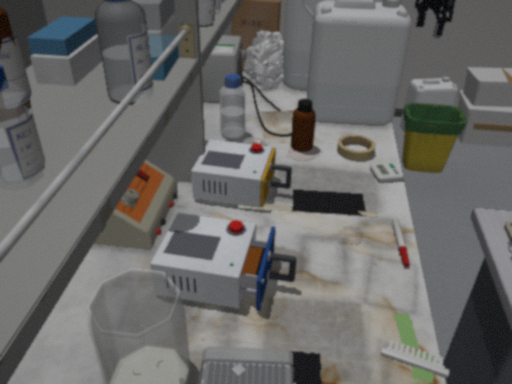

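View pics/a_top.png

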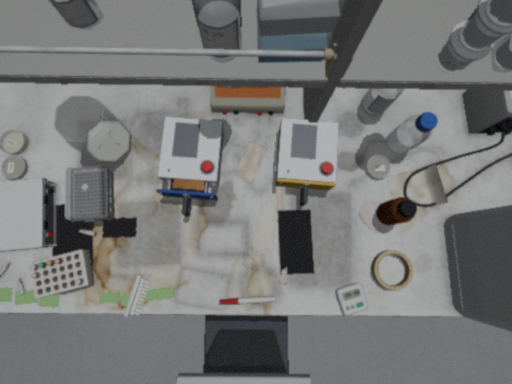

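The side view shows the blue viewer near (205,260), with its button at (236,227) and handle at (285,267). In the top view its button is at (207,167) and its handle at (186,207), and the yellow viewer is at (307,155). A shelf hangs over the rear of the bench.

```bash
cat > h.py <<'E'
import cv2, numpy as np
from scipy import ndimage as nd
def par(i):
    H=i['color'].shape[0]; f=H/2/np.tan(np.radians(i['fovy']/2))
    K=np.array([[f,0,i['cx']],[0,f,i['cy']],[0,0,1]]); R=cv2.Rodrigues(np.array(i['rvec']))[0]
    return K,R,np.array(i['tvec'])
def ray(i,u,v):
    K,R,t=par(i); d=R.T@np.linalg.inv(K)@np.array([u,v,1.]); return -R.T@t, d/np.linalg.norm(d)
def onz(i,u,v,z):
    o,d=ray(i,u,v); return o+d*(z-o[2])/d[2]
def tri(i,p,j,q):
    A=[];b=[]
    for im,x in((i,p),(j,q)):
        o,d=ray(im,*x); P=np.eye(3)-np.outer(d,d); A.append(P);b.append(P@o)
    return np.linalg.solve(A[0]+A[1],b[0]+b[1])
def proj(i,X):
    K,R,t=par(i); p=K@(R@np.array(X,float)+t); return p[:2]/p[2]
def blobs(m,amin=15):
    L,n=nd.label(m); 
    return [(int((L==k).sum()),)+tuple(np.round(nd.center_of_mass(L==k)[::-1],1)) for k in range(1,n+1) if (L==k).sum()>=amin]
def red(c): c=c.astype(int); return (c[...,0]>130)&(c[...,1]<70)&(c[...,2]<70)
def blue(c): c=c.astype(int); return (c[...,2]>c[...,0]+50)&(c[...,2]>c[...,1]+25)
def dark(c): return c.max(2)<75
E
python3 - <<'E'
from h import *; import pickle
d=pickle.load(open('d0.pkl','rb')); T=d['top'];S=d['side']
for n in d: print(n,'red',blobs(red(d[n]['color'])),'blue',blobs(blue(d[n]['color'])))
for n in d: print('cam',ray(d[n],0,0)[0])
t=T['color']; m=dark(t); m[:195]=0;m[216:]=0;m[:,:178]=0;m[:,195:]=0; print('dark handle top',blobs(m,5), np.argwhere(m)[:,::-1].min(0),np.argwhere(m)[:,::-1].max(0))
# blue panel line direction in top
b=blue(t); b[:185]=0;b[205:]=0;b[:,:150]=0;b[:,225:]=0
p=np.argwhere(b)[:,::-1]; print(len(p),p.min(0),p.max(0))
l=cv2.fitLine(p.astype(np.float32),cv2.DIST_HUBER,0,.01,.01).ravel(); print(l)
# roof quad
g=t.astype(int); w=(g.min(2)>165)&(g.max(2)-g.min(2)<25); w[:,:155]=0;w[:,225:]=0;w[:112]=0;w[200:]=0
L,n=nd.label(w); k=1+np.argmax([ (L==j).sum() for j in range(1,n+1)])
c=np.argwhere(L==k)[:,::-1].astype(np.int32); r=cv2.minAreaRect(c); print(r); B=cv2.boxPoints(r)
for q in B: print(q,onz(T,*q,80).round(0))
cv2.imwrite('pics/b.png',np.vstack([cv2.resize(t[105:225,150:350,::-1],None,fx=3,fy=3,interpolation=2)[:300],cv2.resize(S['color'][200:320,145:345,::-1],None,fx=3,fy=3,interpolation=2)[:300]]))
E
```

```text
side red [(30, np.float64(256.0), np.float64(145.6)), (74, np.float64(235.5), np.float64(224.4))] blue [(444, np.float64(64.0), np.float64(27.3)), (23, np.float64(40.4), np.float64(34.3)), (58, np.float64(232.4), np.float64(76.9)), (222, np.float64(264.9), np.float64(256.9))]
top red [(75, np.float64(206.3), np.float64(165.9)), (73, np.float64(326.6), np.float64(167.6)), (22, np.float64(233.0), np.float64(301.1))] blue [(235, np.float64(428.0), np.float64(120.4)), (176, np.float64(186.6), np.float64(192.4))]
cam [522.12931594 751.75250326 637.00669263]
cam [447.27027701 -11.0931616  904.24100408]
dark handle top [(191, np.float64(186.4), np.float64(203.4))] [178 195] [194 215]
176 [157 190] [214 196]
[9.9737507e-01 7.2408102e-02 1.8656226e+02 1.9236969e+02]
((189.2991943359375, 148.2090301513672), (57.49019241333008, 59.029300689697266), 5.194429397583008)
[158.00002 175.     ] [615. 207.  80.]
[163.34428  116.213135] [760. 202.  80.]
[220.59837 121.41806] [749.  63.  80.]
[215.2541  180.20493] [604.  72.  80.]
```

Run:
```python
from h import *; import pickle
d=pickle.load(open('d0.pkl','rb')); T=d['top'];S=d['side']
print('btn tri',tri(T,(206.5,166.5),S,(235.5,225)).round(1),'top@92',onz(T,206.5,166.3,92).round(1),'side@92',onz(S,235.5,225,92).round(1))
print('yellow btn', onz(T,326.6,167.6,92).round(1))
a=onz(T,158,190.3,78);b=onz(T,214,194.4,78);print('panel',a.round(1),b.round(1),'yaw',-np.arctan2((a-b)[0],(a-b)[1]))
```

```text
btn tri [636.6  92.2  91.2] top@92 [634.4  92.   92. ] side@92 [638.8  92.5  92. ]
yellow btn [ 635.4 -189.    92. ]
panel [578.4 205.2  78. ] [570.4  73.9  78. ] yaw -0.060397396556927566
```

View pics/b.png

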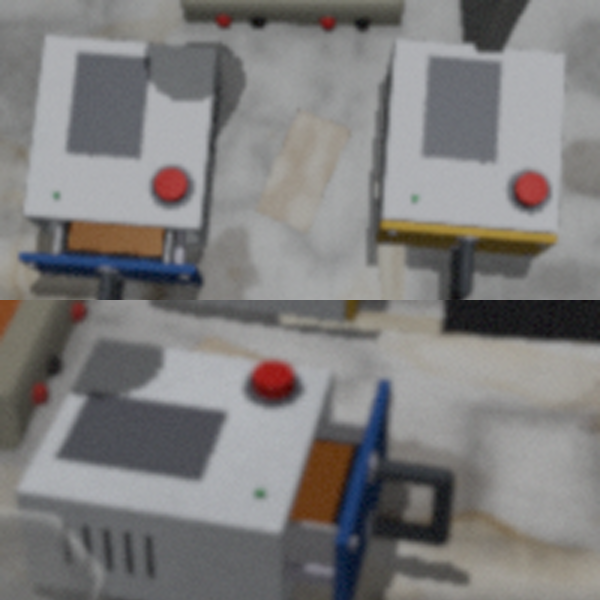

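Run:
```python
from h import *; import pickle
d=pickle.load(open('d0.pkl','rb')); T=d['top'];S=d['side']
for q in [(313,115),(393,123)]: print('jug base',onz(S,*q,0).round(0))
print('jug top right', [tri(T,p,S,q).round(0) for p,q in [((446,222),(313,8)),((458,305),(410,20))]])
print('tcp px',proj(T,(233,-606,231)),proj(S,(233,-606,231)))
print('bottle',tri(T,(403,207),S,(303,102)).round(0),'blue cap',tri(T,(428,121),S,(232,76)).round(0))
print('handle px side',proj(S,(528.5,143.7,50)),proj(S,(528.5,143.7,76)),'top',proj(T,(528.5,143.7,76)))
print('rod', tri(T,(329,53),S,(188,30)).round(0), 'shelf edge @300..600',[onz(T,190,82,z).round(0) for z in (300,400,500)])
```

```text
jug base [ 518. -561.    0.]
jug base [ 288. -547.    0.]
jug top right [array([ 515., -310.,  366.]), array([ 351., -324.,  350.])]
tcp px [582.30341717 374.29553086] [426.96717692  37.69277291]
bottle [ 543. -344.  137.] blue cap [ 728. -396.  170.]
handle px side [293.97623066 268.82706349] [294.92430427 257.66903135] top [183.49715591 211.9618686 ]
rod [ 767. -139.  361.] shelf edge @300..600 [array([742., 101., 300.]), array([694.,  82., 400.]), array([645.,  64., 500.])]
```

Emit:
move_arm:
  targets: "1 1.3 -3.3 0 0 0 0;1 1.3 -3.3 0 0 0 0;1 1.3 -3.3 0 0 0 0;1 1.3 -3.3 0 0 0 0;1 1.3 -3.3 0 0 0 0"

```text
clock: 0.52
eef_pos: [234.3, -427.4, 231.0]
tool_rot: [-3.141, -0.0, 0.367]
force: [1.0, -1.0, 0.5]
width: 85.6
gripper_force: 0.0
```

```bash
cat > go.py <<'E'
# usage: go.py x y z yaw [x y z yaw ...]: total tool-frame shift to each waypoint (constant-yaw first, then turn)
import sys; from cell import read_state; import numpy as np
from scipy.spatial.transform import Rotation as Ro
s=read_state(); a=np.array(sys.argv[1:],float).reshape(-1,4)
print('t',round(s['clock'],2),'pos',s['eef_pos'].round(1),'rpy',s['tool_rot'].round(3),'F',s['force'].round(1),'w',round(s['width'],1),'gf',round(s['gripper_force'],1),'q',s['qpos'].round(2))
p=s['eef_pos']; R=Ro.from_euler('xyz',s['tool_rot'])
for x in a:
    D=R.inv().apply(x[:3]-p)/10; Rn=Ro.from_euler('xyz',[np.pi,0,x[3]])
    print('to',x,'shift cm',D.round(2),'len',round(np.linalg.norm(D),1),'turn deg',np.degrees((R.inv()*Rn).as_rotvec()).round(2)); p=x[:3];R=Rn
E
python3 go.py 420 -250 230 .367 480 146 230 -.06
```

```text
t 0.52 pos [ 234.3 -427.4  231. ] rpy [-3.141 -0.     0.367] F [ 1.  -1.   0.5] w 85.6 gf 0.0 q [ 0.99  0.4   0.03  1.96 -0.02  0.78 -0.17]
to [ 4.20e+02 -2.50e+02  2.30e+02  3.67e-01] shift cm [23.7  -9.91  0.1 ] len 25.7 turn deg [-0.04 -0.   -0.03]
to [ 4.80e+02  1.46e+02  2.30e+02 -6.00e-02] shift cm [ 19.81 -34.81  -0.  ] len 40.1 turn deg [ 0.   -0.   24.47]
```

Emit:
move_arm:
  targets: "1 3.4 -1.4 0 0 0 0;1 3.4 -1.4 0 0 0 0;1 3.4 -1.4 0 0 0 0;1 3.4 -1.4 0 0 0 0;1 3.4 -1.4 0 0 0 0"

```text
clock: 0.93
eef_pos: [369.0, -301.6, 231.3]
tool_rot: [-3.141, 0.0, 0.367]
force: [0.2, -1.1, -0.2]
width: 85.2
gripper_force: 0.0
```

Emit:
move_arm:
  targets: "1 3.4 -1.4 0 0 0 0;1 3.4 -1.4 0 0 0 0;1 2 -3.5 0 0 0 0;1 2 -3.5 0 0 0 0;1 2 -3.5 0 0 0 0"

```text
clock: 1.35
eef_pos: [440.0, -131.2, 231.0]
tool_rot: [-3.141, 0.001, 0.367]
force: [0.9, 0.4, 0.2]
width: 85.4
gripper_force: 0.0
```

Emit:
move_arm:
  targets: "1 2 -3.5 0 0 0 0;1 2 -3.5 0 0 0 0;1 2 -3.5 0 0 0 0;1 2 -3.5 0 0 0 0;1 2 -3.5 0 0 0 0"

```text
clock: 1.77
eef_pos: [470.3, 68.0, 231.2]
tool_rot: [3.142, 0.0, 0.367]
force: [0.9, 0.3, 0.5]
width: 85.4
gripper_force: 0.0
```

Emit:
move_arm:
  targets: "1 2 -3.5 0 0 0 6.1;1 0 0 0 0 0 6.1;1 0 0 0 0 0 6.1;1 0 0 0 0 0 6.1;1 0 0 0 0 0 0"

```text
clock: 2.18
eef_pos: [476.4, 106.3, 231.0]
tool_rot: [3.141, 0.001, -0.061]
force: [-0.1, 0.0, -0.1]
width: 85.3
gripper_force: 0.0
```

```bash
python3 go.py 515 143 180 -.06
python3 - <<'E'
from h import *; import pickle
from cell import cams
d={n:cams.get_image(n) for n in ("wrist","side")}; pickle.dump(d,open('d1.pkl','wb'))
cv2.imwrite('pics/c.png',np.hstack([cv2.resize(d['wrist']['color'][...,::-1],(400,300)),cv2.resize(d['side']['color'][...,::-1],(400,300))]))
W=d['wrist']; print(W['tvec'],ray(W,0,0)[0]); print(proj(W,(528.5,143.7,76)),proj(W,(528.5,143.7,50)),proj(W,(637,92,92)))
E
```

```text
t 2.18 pos [476.4 106.3 231. ] rpy [ 3.141e+00  1.000e-03 -6.100e-02] F [-0.1  0.  -0.1] w 85.3 gf 0.0 q [-0.31  0.4   0.05  1.96 -0.03  0.78 -1.88]
to [ 5.15e+02  1.43e+02  1.80e+02 -6.00e-02] shift cm [ 3.64 -3.9   5.09] len 7.4 turn deg [ 0.03  0.04 -0.05]
[134.83286309 408.00291136 521.77408215] [554.80785125 100.8189056  372.71740758]
[211.20745099 126.69090861] [214.50555579 124.26368352] [257.99567957 -10.94193838]
```

View pics/c.png

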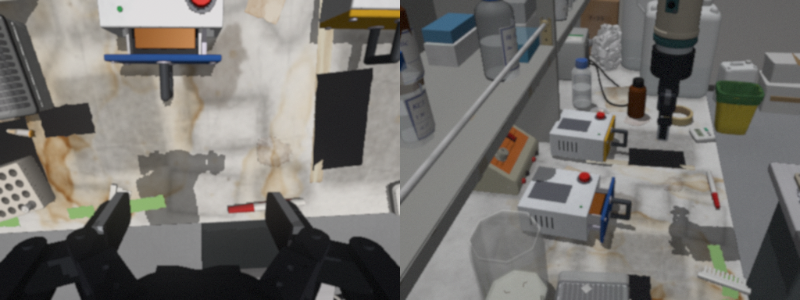

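The wrist view puts the handle at about (213,125), as predicted, so the estimate is good enough to grasp.

Emit:
move_arm:
  targets: "1 1.66 -1.35 2.7 0 0 0;1 1.66 -1.35 2.7 0 0 0;1 1.66 -1.35 2.7 0 0 0;1 0 0 2 0 0 0;1 0 0 0 0 0 0"

```text
clock: 2.7
eef_pos: [526.6, 143.2, 126.4]
tool_rot: [3.14, 0.007, -0.056]
force: [-1.1, -1.3, -0.7]
width: 85.3
gripper_force: 0.0
```

```bash
python3 go.py 528.5 143.7 32 -.06;  python3 - <<'E'
from h import *
from cell import cams
W=cams.get_image("wrist"); c=W['color']; cv2.imwrite('pics/d.png',c[...,::-1])
print([proj(W,(x,143.7,76)).round(0) for x in (522.5,528.5,566)],[proj(W,(522.5,143.7+y,76)).round(0) for y in (-6,6)])
E
```

```text
t 2.7 pos [526.6 143.2 126.4] rpy [ 3.14   0.007 -0.056] F [-1.1 -1.3 -0.7] w 85.3 gf 0.0 q [-0.34  0.63  0.03  1.9  -0.04  0.62 -1.91]
to [ 5.285e+02  1.437e+02  3.200e+01 -6.000e-02] shift cm [ 0.26 -0.08  9.43] len 9.4 turn deg [0.12 0.41 0.22]
[array([252., 220.]), array([251., 212.]), array([248., 158.])] [array([260., 219.]), array([243., 220.])]
```

View pics/d.png

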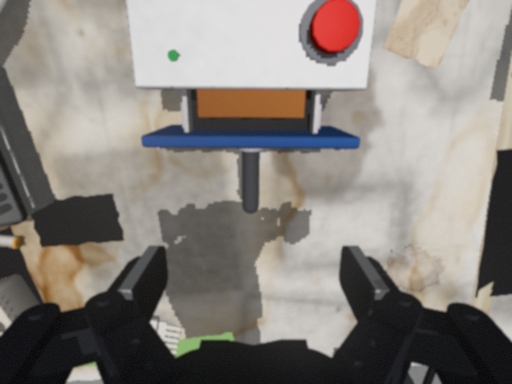

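The bar's end is at row 213, where I predicted 220. It is therefore about 5 mm farther in, while its column agrees.

Emit:
move_arm:
  targets: "1 0.7 0 2 0 0 0;1 0 0 2.5 0 0 0;1 0 0 2.5 0 0 0;1 0 0 2.4 0 0 0;1 0 0 0 0 0 0"

```text
clock: 3.17
eef_pos: [533.6, 141.8, 34.4]
tool_rot: [3.14, 0.005, -0.059]
force: [-0.6, -0.3, -0.5]
width: 85.4
gripper_force: 0.0
```

Emit:
move_arm:
  targets: "-1 0 0 0 0 0 0;-1 0 0 0 0 0 0;-1 0 0 0 0 0 0;-1 0 0 0 0 0 0;-1 0 0 0 0 0 0"

```text
clock: 3.58
eef_pos: [536.7, 143.3, 37.7]
tool_rot: [-3.141, -0.002, -0.059]
force: [0.7, -0.4, -0.0]
width: 25.4
gripper_force: 0.0
```

Emit:
move_arm:
  targets: "-1 0 0 0 0 0 0;-1 0 0 0 0 0 0;-1 0 0 0 0 0 0;-1 0 0 0 0 0 0;-1 0 0 0 0 0 0"

```text
clock: 4.0
eef_pos: [536.6, 144.7, 37.4]
tool_rot: [-3.139, -0.002, -0.058]
force: [-0.5, 3.4, 6.8]
width: 10.9
gripper_force: 58.5
```

Emit:
move_arm:
  targets: "-1 -1.2 0 0 0 0 0;-1 -1.5 0 0 0 0 0;-1 -1.5 0 0 0 0 0;-1 -1.5 0 0 0 0 0;-1 -1.5 0 0 0 0 0"

```text
clock: 4.42
eef_pos: [474.4, 148.8, 37.7]
tool_rot: [-3.136, -0.021, -0.061]
force: [18.2, 1.6, -17.9]
width: 10.8
gripper_force: 59.4
```

Emit:
move_arm:
  targets: "-1 -0.3 0 0 0 0 0;-1 0 0 0 0 0 0"

```text
clock: 4.58
eef_pos: [465.0, 149.3, 37.5]
tool_rot: [-3.138, -0.008, -0.059]
force: [3.3, 3.3, 3.9]
width: 10.9
gripper_force: 62.1
```

```bash
python3 go.py;  python3 - <<'E'
from h import *
from cell import cams
S=cams.get_image("side"); T=cams.get_image("top"); cv2.imwrite('pics/e.png',np.hstack([cv2.resize(S['color'][200:320,145:345,::-1],(400,240)),cv2.resize(T['color'][105:225,110:310,::-1],(400,240))]))
print(blobs(red(S['color'])))
E
```

```text
t 4.58 pos [465.  149.3  37.5] rpy [-3.138 -0.008 -0.059] F [3.3 3.3 3.9] w 10.9 gf 62.1 q [-0.38  0.73  0.02  2.12 -0.06  0.29 -1.94]
[(37, np.float64(256.3), np.float64(146.2)), (77, np.float64(235.6), np.float64(224.7)), (64, np.float64(404.3), np.float64(254.1))]
```

View pics/e.png

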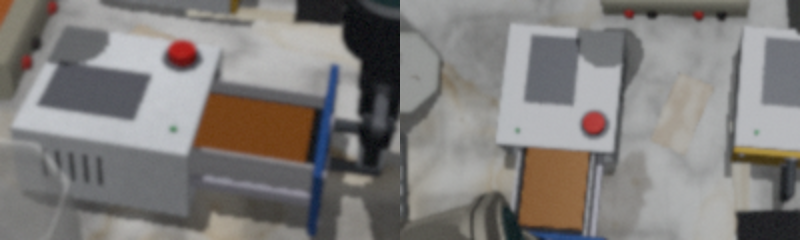

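The chassis follows the grip and stands out about 95 mm, with the button still up. I continue in small steps and watch the force.

Emit:
move_arm:
  targets: "-1 -0.4 0 0 0 0 0;-1 0 0 0 0 0 0;-1 0 0 0 0 0 0"

```text
clock: 4.93
eef_pos: [461.7, 149.5, 37.5]
tool_rot: [-3.138, -0.009, -0.059]
force: [7.1, 3.3, 3.1]
width: 10.4
gripper_force: 62.0
```

Emit:
move_arm:
  targets: "-1 -0.4 0 0 0 0 0;-1 0 0 0 0 0 0;-1 0 0 0 0 0 0"

```text
clock: 5.18
eef_pos: [458.2, 149.7, 37.5]
tool_rot: [-3.138, -0.01, -0.059]
force: [6.9, 2.6, 2.4]
width: 10.5
gripper_force: 62.0
```

```bash
python3 go.py;  python3 - <<'E'
from h import *; import pickle
from cell import cams
T=cams.get_image("top");S=cams.get_image("side")
b=blue(T['color']); b[:170]=0; b[:,:140]=0; b[:,240:]=0
p=np.argwhere(b)[:,::-1]; print(len(p),[ (u,int(np.median(p[p[:,0]==u,1])),onz(T,u,np.median(p[p[:,0]==u,1]),78).round(1)) for u in np.unique(p[:,0])[::6]])
print(blobs(red(S['color'])), blobs(red(T['color'])))
E
```

```text
t 5.18 pos [458.2 149.7  37.5] rpy [-3.138 -0.01  -0.059] F [6.9 2.6 2.4] w 10.5 gf 62.0 q [-0.39  0.73  0.02  2.13 -0.06  0.27 -1.95]
107 [(np.int64(174), 224, array([500.2, 163.9,  78. ])), (np.int64(180), 225, array([498.1, 150. ,  78. ])), (np.int64(186), 226, array([496. , 136.1,  78. ])), (np.int64(192), 226, array([496.1, 122.3,  78. ])), (np.int64(198), 227, array([494. , 108.4,  78. ])), (np.int64(204), 227, array([494.2,  94.6,  78. ])), (np.int64(210), 228, array([492.1,  80.7,  78. ]))]
[(36, np.float64(256.1), np.float64(146.0)), (78, np.float64(235.6), np.float64(224.7)), (65, np.float64(404.3), np.float64(254.1))] [(76, np.float64(206.4), np.float64(166.1)), (50, np.float64(326.8), np.float64(167.9)), (46, np.float64(229.0), np.float64(301.2))]
```

Emit:
move_arm:
  targets: "-1 -0.3 0 0 0 0 0;-1 0 0 0 0 0 0;-1 0 0 0 0 0 0"

```text
clock: 5.53
eef_pos: [455.7, 149.9, 37.5]
tool_rot: [-3.137, -0.011, -0.06]
force: [8.0, 2.9, 1.9]
width: 10.6
gripper_force: 61.9
```

Emit:
move_arm:
  targets: "-1 -0.3 0 0 0 0 0;-1 0 0 0 0 0 0;-1 0 0 0 0 0 0"

```text
clock: 5.78
eef_pos: [452.9, 150.1, 37.5]
tool_rot: [-3.137, -0.011, -0.06]
force: [8.6, 2.7, 3.0]
width: 10.7
gripper_force: 61.9
```

```bash
python3 go.py;  python3 - <<'E'
from h import *; import pickle
from cell import cams
S=cams.get_image("side")
print(blobs(red(S['color'])))
cv2.imwrite('pics/f.png',cv2.resize(S['color'][200:290,205:325,::-1],None,fx=4,fy=4))
E
```

```text
t 5.78 pos [452.9 150.1  37.5] rpy [-3.137 -0.011 -0.06 ] F [8.6 2.7 3. ] w 10.7 gf 61.9 q [-0.4   0.72  0.02  2.15 -0.06  0.26 -1.95]
[(38, np.float64(256.3), np.float64(146.1)), (78, np.float64(235.6), np.float64(224.7)), (64, np.float64(404.3), np.float64(254.2))]
```

View pics/f.png

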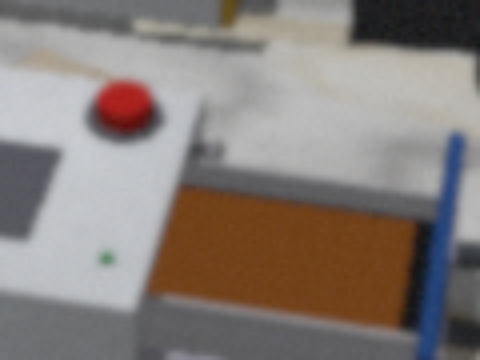

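Emit:
move_arm:
  targets: "-1 -0.2 0 0 0 0 0;-1 0 0 0 0 0 0;-1 0 0 0 0 0 0"

```text
clock: 6.08
eef_pos: [452.3, 150.2, 37.5]
tool_rot: [-3.137, -0.013, -0.06]
force: [10.8, 2.1, 0.5]
width: 10.6
gripper_force: 61.5
```

Emit:
move_arm:
  targets: "-1 -0.2 0 0 0 0 0;-1 0 0 0 0 0 0;-1 0 0 0 0 0 0"

```text
clock: 6.33
eef_pos: [452.4, 150.1, 37.6]
tool_rot: [-3.136, -0.017, -0.061]
force: [16.3, 1.5, -3.6]
width: 10.8
gripper_force: 61.0
```

The arm has reached the end stop at x ≈ 452, so the chassis is past the lock. I ease back until it rests on the catch, then open the fingers.

Emit:
move_arm:
  targets: "-1 0.5 0 0 0 0 0;-1 0.5 0 0 0 0 0;-1 0.3 0 0 0 0 0;-1 0.2 0 0 0 0 0;-1 0 0 0 0 0 0"

```text
clock: 6.75
eef_pos: [462.8, 149.4, 37.5]
tool_rot: [-3.138, -0.009, -0.059]
force: [6.8, 2.8, 4.5]
width: 10.9
gripper_force: 62.2
```

Emit:
move_arm:
  targets: "1 0 0 0 0 0 0;1 0 0 0 0 0 0;1 0 0 0 0 0 0;1 0 0 0 0 0 0;1 0 0 0 0 0 0"

```text
clock: 7.17
eef_pos: [457.2, 147.3, 36.1]
tool_rot: [3.141, 0.001, -0.059]
force: [-0.5, 0.4, 0.2]
width: 70.4
gripper_force: 0.0
```

Emit:
move_arm:
  targets: "1 0 0 0 0 0 0;1 0 0 0 0 0 0;1 0 0 0 0 0 0;1 0 0 0 0 0 0;1 0 0 0 0 0 0"

```text
clock: 7.58
eef_pos: [457.9, 147.6, 36.3]
tool_rot: [3.142, 0.0, -0.059]
force: [0.0, 0.1, -0.2]
width: 85.3
gripper_force: 0.0
```

```bash
python3 go.py;  python3 - <<'E'
from h import *; import pickle
from cell import cams
T=cams.get_image("top");S=cams.get_image("side")
b=blue(T['color']); b[:170]=0; b[:,:140]=0; b[:,240:]=0
p=np.argwhere(b)[:,::-1]; print(len(p),[ (u,int(np.median(p[p[:,0]==u,1])),onz(T,u,p[p[:,0]==u,1].mean(),78).round(1)) for u in np.unique(p[:,0])[::6]])
print(blobs(red(S['color'])))
E
```

```text
t 7.58 pos [457.9 147.6  36.3] rpy [ 3.142  0.    -0.059] F [ 0.   0.1 -0.2] w 85.3 gf 0.0 q [-0.39  0.73  0.02  2.13 -0.06  0.29 -1.94]
125 [(np.int64(171), 221, array([505.9, 171.1,  78. ])), (np.int64(177), 222, array([504.9, 157.2,  78. ])), (np.int64(183), 222, array([503.9, 143.4,  78. ])), (np.int64(189), 223, array([501.8, 129.4,  78. ])), (np.int64(195), 224, array([500.8, 115.6,  78. ])), (np.int64(201), 224, array([499.8, 101.7,  78. ])), (np.int64(207), 224, array([500. ,  87.9,  78. ]))]
[(35, np.float64(256.1), np.float64(146.1)), (79, np.float64(235.6), np.float64(224.6)), (66, np.float64(404.3), np.float64(254.2))]
```

Emit:
move_arm:
  targets: "1 0 0 3 0 0 0;1 0 0 0 0 0 0"

```text
clock: 7.85
eef_pos: [457.2, 147.6, 5.5]
tool_rot: [3.137, 0.011, -0.059]
force: [-0.5, -0.1, 0.5]
width: 85.1
gripper_force: 0.0
```

That row went down, because tool +z points down; nothing was touched. I raise the tool now.

Emit:
move_arm:
  targets: "1 0 0 -3 0 0 0;1 0 0 -3 0 0 0;1 0 0 -3 0 0 0;1 0 0 -3 0 0 0;1 0 0 -3 0 0 0"

```text
clock: 8.27
eef_pos: [460.0, 148.2, 160.2]
tool_rot: [3.14, 0.003, -0.059]
force: [1.1, 0.0, -0.1]
width: 85.5
gripper_force: 0.0
```

Emit:
move_arm:
  targets: "-1 0 0 -2 0 0 0;-1 0 0 0 0 0 0;-1 0 0 0 0 0 0"

```text
clock: 8.52
eef_pos: [461.0, 148.7, 179.6]
tool_rot: [3.142, 0.0, -0.059]
force: [-0.8, -0.2, -0.2]
width: 51.8
gripper_force: 0.0
```

```bash
python3 go.py 600 110 170 -.06 637 92 120 -.06;  python3 - <<'E'
from h import *; import pickle
from cell import cams
d=pickle.load(open('d0.pkl','rb')); T=d['top'];S=d['side']
print('shelf edge',[(z,onz(T,150,83,z)[:2].round(0),proj(S,onz(T,150,83,z)).round(0)) for z in (250,300,350,400,450)])
W=cams.get_image("wrist"); c=W['color']; r=blobs(red(c)); print(r,proj(W,(637,92,92)))
for q in r: print(onz(W,q[1],q[2],92).round(1))
E
```

```text
t 8.52 pos [461.  148.7 179.6] rpy [ 3.142  0.    -0.059] F [-0.8 -0.2 -0.2] w 51.8 gf 0.0 q [-0.42  0.47  0.08  2.03 -0.06  0.65 -1.94]
to [ 6.0e+02  1.1e+02  1.7e+02 -6.0e-02] shift cm [14.1   3.04  0.96] len 14.5 turn deg [0.   0.02 0.05]
to [ 6.37e+02  9.20e+01  1.20e+02 -6.00e-02] shift cm [3.8  1.57 5.  ] len 6.5 turn deg [0. 0. 0.]
shelf edge [(250, array([763., 188.]), array([139., 173.])), (300, array([739., 173.]), array([155., 140.])), (350, array([715., 158.]), array([172., 104.])), (400, array([691., 142.]), array([189.,  66.])), (450, array([667., 127.]), array([208.,  26.]))]
[(149, np.float64(361.1), np.float64(275.9))] [325.44826147 -71.49140533]
[381.5  56.7  92. ]
```

Emit:
move_arm:
  targets: "-1 3 0.65 0.2 0 0 0;-1 3 0.65 0.2 0 0 0;-1 3 0.65 0.2 0 0 0;-1 3 0.65 0.2 0 0 0;-1 2.1 0.45 0.2 0 0 0"

```text
clock: 8.98
eef_pos: [600.9, 108.0, 165.7]
tool_rot: [3.139, 0.005, -0.06]
force: [-0.1, 0.1, -0.7]
width: 0.1
gripper_force: 0.0
```

Emit:
move_arm:
  targets: "-1 1.9 0.8 2 0 0 0;-1 1.9 0.8 2 0 0 0;-1 0 0 0 0 0 0;-1 0 0 0 0 0 0"

```text
clock: 9.32
eef_pos: [634.3, 90.0, 124.1]
tool_rot: [3.138, 0.01, -0.061]
force: [0.1, 1.0, -0.0]
width: 0.3
gripper_force: 0.0
```

```bash
python3 go.py 637 92 82 -.06;  python3 - <<'E'
from h import *; import pickle
from cell import cams
W=cams.get_image("wrist"); c=W['color']; r=blobs(red(c)); print(r,proj(W,(637,92,92)))
S=cams.get_image("side"); print(blobs(red(S['color'])),proj(S,(637,92,92)))
cv2.imwrite('pics/g.png',np.hstack([cv2.resize(c[...,::-1],(400,300)),cv2.resize(S['color'][130:280,145:345,::-1],(400,300))]))
E
```

```text
t 9.32 pos [634.3  90.  124.1] rpy [ 3.138  0.01  -0.061] F [ 0.1  1.  -0. ] w 0.3 gf 0.0 q [-0.22  0.74  0.07  1.63 -0.06  0.78 -1.76]
to [ 6.37e+02  9.20e+01  8.20e+01 -6.00e-02] shift cm [ 0.29 -0.23  4.21] len 4.2 turn deg [ 0.19  0.56 -0.05]
[(661, np.float64(249.1), np.float64(212.4))] [248.65327228 221.37958736]
[(44, np.float64(233.3), np.float64(224.1)), (64, np.float64(404.4), np.float64(254.2))] [236.57296864 224.92093392]
```

View pics/g.png

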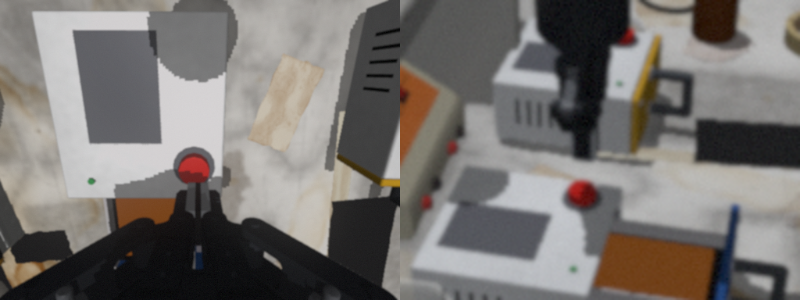

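The wrist view has the button just ahead of the tips, at (249,213). I shift 5 mm forward and press.

Emit:
move_arm:
  targets: "-1 0.5 -0.2 1.5 0 0 0;-1 0 0 1.3 0 0 0;-1 0 0 0.5 0 0 0;-1 0 0 0.5 0 0 0;-1 0 0 0 0 0 0"

```text
clock: 9.83
eef_pos: [639.9, 93.4, 88.9]
tool_rot: [3.14, 0.006, -0.058]
force: [-0.4, 0.3, -0.1]
width: -0.1
gripper_force: 0.0
```

```bash
cat > pan.py <<'E'
from h import *
from cell import cams
T=cams.get_image("top")
b=blue(T['color']); b[:170]=0; b[:,:140]=0; b[:,240:]=0
p=np.argwhere(b)[:,::-1]; print(len(p),[ (int(u),onz(T,u,p[p[:,0]==u,1].mean(),78).round(1)) for u in np.unique(p[:,0])[::6]])
E
python3 go.py; python3 pan.py
```

```text
t 9.83 pos [639.9  93.4  88.9] rpy [ 3.14   0.006 -0.058] F [-0.4  0.3 -0.1] w -0.1 gf 0.0 q [-0.22  0.8   0.06  1.64 -0.07  0.72 -1.76]
24 [(200, array([502.1, 104.1,  78. ])), (206, array([501.1,  90.3,  78. ])), (212, array([500.1,  76.4,  78. ]))]
```

Emit:
move_arm:
  targets: "-1 0 0 0.3 0 0 0;-1 0 0 0 0 0 0;-1 0 0 0 0 0 0"

```text
clock: 10.13
eef_pos: [641.2, 92.9, 86.8]
tool_rot: [3.14, 0.003, -0.059]
force: [0.6, -0.1, -0.1]
width: 0.2
gripper_force: 0.0
```

Emit:
move_arm:
  targets: "-1 0 0 0.3 0 0 0;-1 0 0 0 0 0 0;-1 0 0 0 0 0 0"

```text
clock: 10.38
eef_pos: [641.4, 93.0, 84.1]
tool_rot: [3.14, 0.003, -0.059]
force: [-0.6, -0.5, 5.3]
width: 0.1
gripper_force: 2.3
```

```bash
python3 go.py; python3 pan.py
```

```text
t 10.38 pos [641.4  93.   84.1] rpy [ 3.14e+00  3.00e-03 -5.90e-02] F [-0.6 -0.5  5.3] w 0.1 gf 2.3 q [-0.22  0.8   0.06  1.64 -0.07  0.71 -1.76]
22 [(199, array([517.1, 107. ,  78. ])), (205, array([517.2,  93.1,  78. ])), (213, array([512.9,  74.5,  78. ]))]
```

Emit:
move_arm:
  targets: "-1 0 0 0.2 0 0 0;-1 0 0 0 0 0 0;-1 0 0 0 0 0 0"

```text
clock: 10.68
eef_pos: [641.4, 93.0, 83.0]
tool_rot: [3.14, 0.003, -0.059]
force: [-2.7, -0.6, 12.1]
width: -0.1
gripper_force: 5.6
```

```bash
python3 go.py; python3 pan.py
```

```text
t 10.68 pos [641.4  93.   83. ] rpy [ 3.14e+00  3.00e-03 -5.90e-02] F [-2.7 -0.6 12.1] w -0.1 gf 5.6 q [-0.22  0.8   0.06  1.64 -0.07  0.7  -1.76]
25 [(200, array([517.1, 104.7,  78. ])), (206, array([516.1,  90.8,  78. ])), (212, array([515.1,  76.9,  78. ]))]
```

The chassis is off its lock, about 16 mm back. I go up and back to the handle and regrip.

Emit:
move_arm:
  targets: "-1 0 0 -3 0 0 0;-1 0 0 -3 0 0 0;1 -3 -0.8 -2 0 0 0;1 -3 -0.8 0 0 0 0;1 -3 -0.8 0 0 0 0"

```text
clock: 11.15
eef_pos: [552.9, 122.7, 163.0]
tool_rot: [3.141, 0.001, -0.06]
force: [-1.6, 0.9, -1.1]
width: 35.6
gripper_force: 0.0
```

Emit:
move_arm:
  targets: "1 -3 -0.8 0 0 0 0;1 -3 -0.8 0 0 0 0;1 -1 -0.5 0 0 0 0;1 0 0 0 0 0 0;1 0 0 0 0 0 0"

```text
clock: 11.57
eef_pos: [485.0, 147.8, 162.3]
tool_rot: [3.14, 0.002, -0.058]
force: [0.4, -0.5, 0.7]
width: 85.7
gripper_force: 0.0
```

```bash
python3 go.py 480 147.5 36 -.06;  python3 - <<'E'
from h import *
from cell import cams
W=cams.get_image("wrist"); c=W['color']; cv2.imwrite('pics/h.png',c[...,::-1])
print([proj(W,(x,147.5,76)).round(0) for x in (474,480,518)])
E
```

```text
t 11.57 pos [485.  147.8 162.3] rpy [ 3.14e+00  2.00e-03 -5.80e-02] F [ 0.4 -0.5  0.7] w 85.7 gf 0.0 q [-0.4   0.53  0.08  1.98 -0.06  0.64 -1.92]
to [ 4.800e+02  1.475e+02  3.600e+01 -6.000e-02] shift cm [-0.46  0.05 12.63] len 12.6 turn deg [0.07 0.14 0.11]
[array([254., 210.]), array([253., 203.]), array([250., 157.])]
```

View pics/h.png

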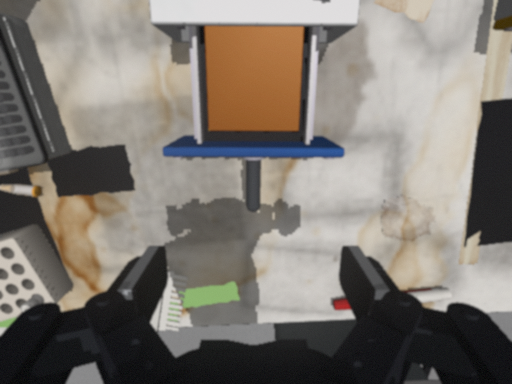

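The bar's end is at (253,210), so its axis is at x ≈ 480, as predicted. I descend and grip.

Emit:
move_arm:
  targets: "1 -0.4 0 2.6 0 0 0;1 0 0 3.3 0 0 0;1 0 0 3.3 0 0 0;1 0 0 3.2 0 0 0;-1 0 0 0 0 0 0"

```text
clock: 12.03
eef_pos: [477.8, 145.5, 32.7]
tool_rot: [3.136, 0.012, -0.061]
force: [-0.7, -0.8, 1.0]
width: 75.3
gripper_force: 0.0
```

Emit:
move_arm:
  targets: "-1 0 0 0 0 0 0;-1 0 0 0 0 0 0;-1 0 0 0 0 0 0;-1 0 0 0 0 0 0;-1 0 0 0 0 0 0"

```text
clock: 12.45
eef_pos: [481.0, 147.9, 39.7]
tool_rot: [3.141, 0.001, -0.059]
force: [0.0, 0.1, 0.8]
width: 12.3
gripper_force: 1.1
```

Emit:
move_arm:
  targets: "-1 0 0 0 0 0 0;-1 0 0 0 0 0 0;-1 0 0 0 0 0 0;-1 0 0 0 0 0 0"

```text
clock: 12.78
eef_pos: [481.1, 148.2, 39.8]
tool_rot: [-3.142, 0.001, -0.059]
force: [-0.8, 0.6, 7.2]
width: 10.8
gripper_force: 58.4
```

Emit:
move_arm:
  targets: "-1 1 0 0 0 0 0;-1 1.5 0 0 0 0 0;-1 1.5 0 0 0 0 0;-1 1.5 0 0 0 0 0;-1 1.5 0 0 0 0 0"

```text
clock: 13.2
eef_pos: [550.1, 143.8, 39.8]
tool_rot: [3.141, 0.003, -0.059]
force: [-3.9, 0.2, 9.1]
width: 10.5
gripper_force: 58.6
```

Emit:
move_arm:
  targets: "-1 0.6 0 0 0 0 0;-1 0.3 0 0 0 0 0;-1 0 0 0 0 0 0;-1 0 0 0 0 0 0"

```text
clock: 13.53
eef_pos: [561.1, 143.1, 39.9]
tool_rot: [3.141, -0.001, -0.06]
force: [1.5, 0.1, 4.5]
width: 10.7
gripper_force: 59.3
```

Emit:
move_arm:
  targets: "-1 0.4 0 0 0 0 0;-1 0 0 0 0 0 0;-1 0 0 0 0 0 0"

```text
clock: 13.78
eef_pos: [563.6, 142.9, 39.8]
tool_rot: [3.141, 0.001, -0.059]
force: [-1.2, -0.5, 8.6]
width: 10.9
gripper_force: 59.6
```

Emit:
move_arm:
  targets: "-1 0.4 0 0 0 0 0;-1 0 0 0 0 0 0;-1 0 0 0 0 0 0"

```text
clock: 14.03
eef_pos: [563.5, 142.9, 39.8]
tool_rot: [3.14, 0.009, -0.059]
force: [-9.4, 0.2, 16.3]
width: 10.8
gripper_force: 60.6
```

Emit:
move_arm:
  targets: "-1 0.4 0 0 0 0 0;-1 0.2 0 0 0 0 0;-1 0 0 0 0 0 0"

```text
clock: 14.28
eef_pos: [563.9, 142.8, 39.5]
tool_rot: [3.139, 0.02, -0.058]
force: [-19.2, 1.1, 26.0]
width: 10.4
gripper_force: 62.7
```

The motion stopped hard at x ≈ 563.7, the home position I predicted. I relax, open, lift and check.

Emit:
move_arm:
  targets: "-1 -0.6 0 0 0 0 0;-1 0 0 0 0 0 0;1 0 0 0 0 0 0;1 0 0 0 0 0 0;1 0 0 0 0 0 0"

```text
clock: 14.7
eef_pos: [567.3, 142.5, 38.3]
tool_rot: [3.14, 0.002, -0.059]
force: [-0.2, 0.3, 0.2]
width: 46.1
gripper_force: 0.0
```

Emit:
move_arm:
  targets: "1 0 0 0 0 0 0;1 0 0 0 0 0 0;1 0 0 0 0 0 0;1 0 0 0 0 0 0;1 0 0 -2 0 0 0"

```text
clock: 15.12
eef_pos: [564.2, 141.8, 54.9]
tool_rot: [3.138, 0.01, -0.059]
force: [-0.2, 0.7, -0.4]
width: 85.4
gripper_force: 0.0
```

Emit:
move_arm:
  targets: "1 0 0 -3 0 0 0;1 0 0 -3 0 0 0;1 0 0 -3 0 0 0;1 -3 0 -1 0 0 0;1 -3 0 0 0 0 0"

```text
clock: 15.53
eef_pos: [510.0, 146.5, 160.9]
tool_rot: [-3.14, -0.004, -0.061]
force: [-0.6, 0.4, -1.1]
width: 85.8
gripper_force: 0.0
```

Emit:
move_arm:
  targets: "1 -2 0 0 0 0 0;1 0 0 0 0 0 0;1 0 0 0 0 0 0"

```text
clock: 15.78
eef_pos: [486.6, 147.6, 158.4]
tool_rot: [3.14, 0.004, -0.058]
force: [0.5, 0.5, 0.0]
width: 85.6
gripper_force: 0.0
```

```bash
python3 go.py;  python3 - <<'E'
from h import *
from cell import cams
W=cams.get_image("wrist"); S=cams.get_image("side"); cv2.imwrite('pics/i.png',np.hstack([cv2.resize(W['color'][...,::-1],(400,300)),cv2.resize(S['color'][130:280,145:345,::-1],(400,300))]))
E
```

```text
t 15.78 pos [486.6 147.6 158.4] rpy [ 3.14   0.004 -0.058] F [0.5 0.5 0. ] w 85.6 gf 0.0 q [-0.4   0.54  0.07  1.98 -0.06  0.63 -1.92]
```

View pics/i.png

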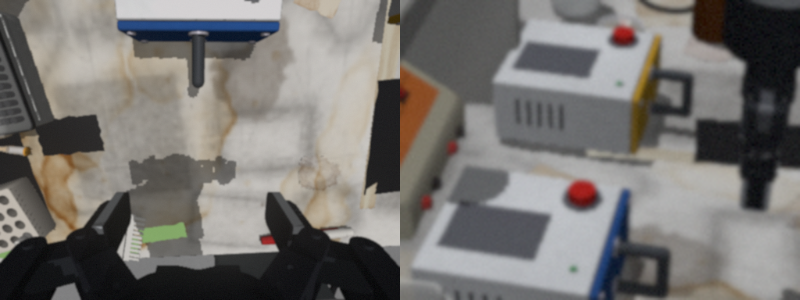

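The blue panel sits flush against its case (wrist view at about (198,28), no gap). The yellow one is shut and the gripper is clear of everything.

```bash
python3 -c "
from cell import order
print(order.finish_job())"
```

```text
the job is handed in; nothing more can be done
None
```

I pulled the blue chassis out until it locked, let go of it, released it with the red button and pushed it fully home; the yellow viewer stayed shut, and I handed the job in at about 16 s with the gripper clear.

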